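Set the thumbscrew over a tube resistor: bottom it, then back off a quarter turn

ROBOT

A 6-joint arm with a two-finger parallel gripper is mounted at the origin on a cart in front of the work surface, level with it; the furniture and walls round the work are solid. World frame = base frame: x ahead of the robot, y to its left, z up, the work surface at z = 0. Lengths are in m, angles in rad, forces in N, time in s.
With the tool pointing down it reaches from about 0.3 to 0.875 m from the base axis. Payload 6.4 kg.
Tool frame: the origin (TCP) lies midway between the tips of the shut fingers; the grasp point (between the pads) lies 19 mm behind it; z points along the fingers, y is the line along which they close (so a half turn about z gives the same grasp; the last joint's range is limited). The gripper opens to 88 mm and grips with 3 to 60 N. Pads are 18 mm wide; open, the fingers measure 123 mm over their backs; the gripper's body (75 mm by 187 mm) begins 45 mm behind the grasp point.
Start: joints at [-1.375, 0.181, 1.607, -0, 1.354, -0.206], TCP at [0.225, -0.529, 0.239] pointing down, gripper open.
Joint ranges: [-2.99, 2.99], [-0.89, 2.07], [0.3, 2.58], [-1.14, 4.28], [0, 2.63], [-3.12, 3.12]. Speed limits (rad/s): [2.57, 2.57, 3.01, 3.14, 3.14, 3.14].

INTERFACE

Orientations are given as a rotation vector (axis times angle).
In Python, from bench import * gives the robot as it stands.
- The arm moves only by the tool play_rows, never from a script. Its argument "increments" is a list of rows, each a list of 7 numbers: the turn, a rotation vector about the tool's x, y, z in rad, then the shift along the tool's x, y, z in m, then the opening in per cent of the stroke, from 0 (shut) to 100 (fully open). In form: [[rx, ry, rz, x, y, z, hand], ...]. A call has 1 to 20 rows; each row is the pose to reach, as a shift and turn from the pose commanded when the call began, along the tool's axes at that moment; what a row does not reach only later rows make up. A row lasts 1/12 s, in which the tool goes at most 41.7 mm and 7.16 degrees, less where a joint would pass 70% of its speed; a pose out of reach is approached as far as the arm can. A call with a gripper value outside its range is refused whole. The fingers move at their own pace and stop on an object; the grip force is fixed at half the most. Time passes only in rows, so rows that repeat a pose let the fingers close. It gives the time, the measured TCP pose, the force, the opening and the grip force at its end, in the units of the state.
- state(): the state, without advancing time (a new reading comes with each control period).
- camera(name): name is "scene" or "top" or "wrist"; returns (picture, depth): 420x560x3 uint8, red, green, blue; 420x560 float32, m along the optical axis (not along the pixel's ray), 0 where there is no reading.
- get_calibration(name): a dict with "fx", "fy", "cx", "cy" (pixels), "T" (4x4, takes a point from camera to world coordinates). Camera axes: x right, y down, z forward; pixel columns grow to the right and rows downward; lengths in m; the calibration is good to about 2 mm. A picture is of the moment at which its call begins: read the wrist's pose just before it. get_calibration takes no time and is no camera call; for the wrist camera it gives the pose at the moment of the call.
- job_done(): hands the job in; it is judged then, once.
The state is a dict: "time": time; "joint_positions": joint angles; "qvel": joint speeds; "effort": joint torques, N m; "position": TCP position; "tcp_rot": TCP orientation; "wrist_force": force on the tool from outside, world axes, zero at the start; "ft_torque": the same for the moment, N m; "opening": opening from 0.0 (shut) to 1.0 (fully open); "finger_force": force on a finger pad.
Only numpy, scipy, OpenCV 4.12 (cv2) and the standard library are available. Lean on these libraries where they do the work, as an engineer would, in place of code of your own. Each camera call takes 0.05 s, during which the arm holds its last target. There are 200 camera calls.

TASK

Gently push the tube resistor along its rails in the clamp fixture until it sits fully home against the end stop, then turn the thumbscrew clockwise until its pad just bottoms firmly on the tube. From there back the screw off a quarter turn so that the ceramic can grow when it warms up. Only finger-tight: feel for the stop and do not crush the tube, and leave the other things on the bench alone.

Things in the scene. Friction and masses are not known exactly. Their poses are not given: they have to be found in the camera images.
- fixture: Clamp fixture fixed to the bench. Origin at bench level on the centre line of the resistor's bed; x runs along the bed to the end stop (away from the robot, yaw within 0.3 rad), z up. Aluminium plate 10 mm thick, x -103 to +75 mm, y +-45 mm. Two black rails on it (12 mm tall, x -40 to +40 mm, 28 mm apart inside) guide the resistor, which lies on the plate.
- bridge_top (a point): Middle of the top of the bridge that stands over the bed and carries the thumbscrew: fixture x = +18 mm, 66 mm above the bench. The bridge is 26 mm long (x) and 80 mm wide (y), its beam 12 mm thick; a brass bushing, 22 mm wide and 4 mm tall, and two 3 mm bolt heads (34 mm to either side) stand on it.
- end_stop (a point): Centre of the end stop's face that the resistor must meet: 60.5 mm from the fixture's origin along x, 22 mm above the bench; axes as the fixture's. The stop block is 44 mm wide and 30 mm tall above the plate.
- resistor: Loose grey ceramic tube resistor, 120 mm long, 25 mm wide, 24 mm tall, about 140 g. Origin at the middle of its underside, length along its own y. It lies on the plate (underside 10 mm above the bench) between the rails along the fixture's x, 12 to 28 mm short of the stop; home, its origin is 60 mm before the stop's face. Its near end sticks out past the rails, free to be pushed by shut fingers.
- thumbscrew: Vertical steel thumbscrew in the bridge. On top a cross bar to grip: 44 mm long (own x), 12 mm thick (own y), 20 mm tall. Origin at the bar's middle, on the screw's axis, about 99 mm above the bench at the start. A 20 mm wide collar reaches to 17 mm under the origin. Clockwise from above lowers it, 16 mm a turn (coarse quick thread). Drag about 0.02 N m; it stays where it is left.
- screw_end (a point): Lower end of the thumbscrew's steel shank, on its axis, 52 mm under the bar's middle. A 15 mm wide brass pad is set out 5 to 11 mm below it, differently each time, so where it bottoms on the tube must be felt: 0.08 to 0.5 turn below the start. After touch the torque rises by 0.0025 N m per N on the tube, some 0.4 N m a radian; over 80 N (0.2 N m above the drag) crushes the tube.
- multimeter: Bystander: hand-held multimeter lying at the back left.
- solder_spool: Bystander: spool of solder.
- screw_jar: Bystander: small jar with a lid.
- screwdriver: Bystander: screwdriver lying behind.
- fuse_box: Bystander: small flat carton, 52 x 28 x 16 mm, between the robot and the fixture.
- adaptor: Bystander: short coax adaptor.
- test_board: Bystander: small circuit board.
- caliper: Bystander: caliper.
Mind the look-alikes: they are no part of the job. Of the things shaped like the resistor, the grey one is meant.

How it is judged:
On the way, in this order (a step that is already met when the one before it is completed fails the run):
1. the resistor sits home against the end stop (within 4 mm), flat on the plate (x of resistor in the frame of end_stop between -0.064 and -0.055 m and z of resistor in the frame of fixture between 0.007 and 0.0125 m), for 0.2 s.
2. with the resistor home, the pad has bottomed on the tube: at least 6 N (all of step 1 and contact force between screw_pad and resistor above 6 N), for 0.1 s.
At the end, for the whole second after the job is handed in: The resistor lies flat on the plate, home against the end stop within 4 mm; the thumbscrew, let go and at rest, stands a quarter turn back from where it bottomed: its pad 2 to 5 mm clear of the tube (0.125 to 0.31 turn from first touch, which allows for the give of the stop) (all of step 1 and z of screw_pad in the frame of fixture between 0.0381 and 0.0411 m and linear speed of resistor below 0.01 m/s and angular speed of thumbscrew below 0.05 rad/s).
It fails at once if the tube is crushed: the pad presses on it with more than 80 N (contact force between screw_pad and resistor above 80 N).
It fails at once if a bystander is shifted by more than 20 mm (distance of any of multimeter, solder_spool, screw_jar, screwdriver, fuse_box, adaptor, test_board, caliper from where it was at the start of the episode above 0.02 m).
It also fails if it takes over 72 s, if anything falls off the work surface, if the arm or the gripper's body presses on something with over 40 N, if the wrist force passes 120 N, or if a joint passes its speed limit or range.

## Working session

There is one attempt and no reset: what is moved stays moved. The work goes in short steps, Python scripts to look and compute and a tool call to move; the robot and the scene stay as the last step left them, time stands still between calls to the robot, and variables do not carry over. Pictures are saved under pics/ and viewed, at most 10 in all, crops included, and the job is handed in when it is done.

Besides the shell and the picture viewer there is one more tool, called after "Request:" as name(argument=value, ...), one argument or row to a line, values as JSON. play_rows: Moves the arm, as the interface text tells. Its arguments: {"type":"object","properties":{"increments":{"type":"array","items":{"type":"array","items":{"type":"number"}}}},"required":["increments"]}

```bash
ls; mkdir -p pics; python3 - <<'E'
from bench import *
import cv2,numpy as np
for n in("scene","top"):
    p,d=camera(n); cv2.imwrite(f"pics/{n}0.png",p[:,:,::-1]); np.save(f"{n}_d.npy",d); np.save(f"{n}_p.npy",p)
    c=get_calibration(n); print(n,c["fx"],c["cx"],c["cy"],c["T"].round(3).tolist())
print(state())
E
```

```text
pics
scene 505.5991156144786 278.8095664932167 213.9503809618805 [[-0.791, -0.424, 0.442, 0.029], [-0.612, 0.546, -0.572, 0.634], [0.001, -0.722, -0.691, 0.884], [0.0, 0.0, 0.0, 1.0]]
top 399.3632959386869 285.69999704143044 202.82206740999615 [[-0.016, -0.997, 0.071, 0.471], [-1.0, 0.016, 0.009, -0.003], [-0.01, -0.071, -0.997, 1.043], [0.0, 0.0, 0.0, 1.0]]
{'time': 0.1, 'joint_positions': array([-1.37529368e+00,  1.81435908e-01,  1.60785407e+00, -1.80645560e-05,
        1.35378958e+00, -2.06299245e-01]), 'qvel': array([-0.00223836, -0.00209078, -0.00288552, -0.00045512, -0.00132274,
        0.00102626]), 'effort': array([ 1.12613347e-03, -4.34815228e+01, -3.42692542e+01,  7.04772072e-02,
        3.40324827e-02, -3.86400075e-05]), 'position': array([ 0.22479078, -0.52874624,  0.23794364]), 'tcp_rot': array([-3.07694811e+00, -6.26621112e-01,  1.50898203e-05]), 'wrist_force': array([-0.78300214, -0.45461664, -1.18024793]), 'ft_torque': array([-0.01485246,  0.03459803,  0.0234424 ]), 'finger_force': 0.0, 'opening': 0.9983761132922462}
```

View pics/top0.png

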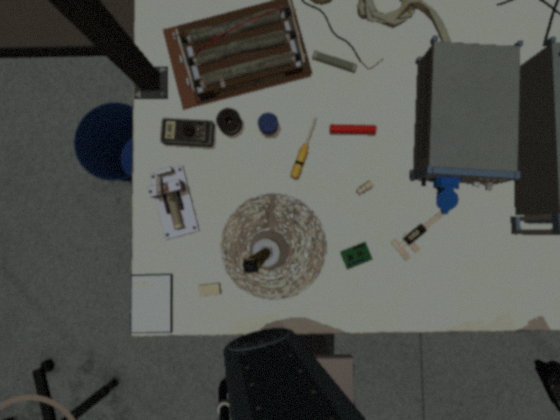

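View pics/scene0.png

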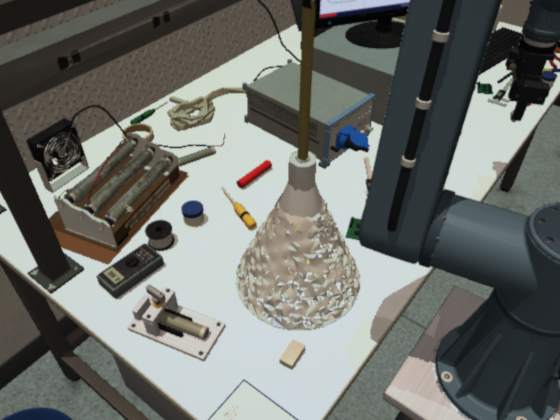

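Candidates in the top picture are the tube in the fixture (174,212), the loose grey-green tube (334,62), the rack tubes (245,50) and the red tube (353,130). By the description it is the tube in the fixture. A tall cone obstacle stands at about (270,250). Next I'll measure the fixture and take the close crop.

```bash
cat > h.py <<'E'
from bench import *
import cv2,numpy as np
def cloud(d,c):
    v,u=np.mgrid[:d.shape[0],:d.shape[1]]
    P=np.stack([(u-c["cx"])/c["fx"]*d,(v-c["cy"])/c["fy"]*d,d],-1)
    return P@c["T"][:3,:3].T+c["T"][:3,3]
E
python3 - <<'E'
from h import *
W={}
for n in("scene","top"):
    d=np.load(n+"_d.npy");p=np.load(n+"_p.npy"); W[n]=cloud(d,get_calibration(n))
    X=W[n]; ok=d>0
    # fixture region
    r=ok&(abs(X[...,0]-.47)<.13)&(abs(X[...,1]-.27)<.1)
    for lo,hi in((.006,.016),(.028,.04),(.06,.075),(.095,.115)):
        m=r&(X[...,2]>lo)&(X[...,2]<hi); q=X[m]
        if len(q)>3:
            print(n,lo,len(q),cv2.minAreaRect((q[:,:2]*1000).astype(np.float32)),q.mean(0).round(4))
    m=ok&(X[...,2]>.03)&(abs(X[...,0]-.4)<.2)&(abs(X[...,1]-.05)<.17)
    q=X[m]; print(n,"cone",q.min(0),q.max(0)); 
    for z in(.05,.15,.25,.35,.45,.6): 
        s=q[abs(q[:,2]-z)<.03]; 
        if len(s): print(z,s.min(0).round(2),s.max(0).round(2))
p=np.load("top_p.npy")[155:250,130:230]; q=np.load("scene_p.npy")[270:365,110:240]
a=cv2.resize(p,(400,380),interpolation=2);b=cv2.resize(q,(400,292),interpolation=2)
b=np.vstack([b,np.zeros((88,400,3),np.uint8)])
cv2.imwrite("pics/crop.png",np.clip(np.hstack([a,b])[:,:,::-1]*1.5,0,255))
E
```

```text
scene 0.006 2225 ((469.2598571777344, 269.2005615234375), (199.4918670654297, 260.0511474609375), 89.50629425048828) [0.4735 0.3019 0.0113]
scene 0.028 560 ((535.3344116210938, 301.9748229980469), (107.79374694824219, 83.61811828613281), 4.3094162940979) [0.5373 0.2975 0.0334]
scene 0.06 410 ((583.4589233398438, 305.6680603027344), (27.446186065673828, 82.60954284667969), 14.60974407196045) [0.5789 0.3113 0.067 ]
scene 0.095 154 ((580.3157958984375, 306.7578125), (38.75946807861328, 12.594381332397461), 1.3265507221221924) [0.5795 0.3076 0.1058]
scene cone [ 0.20000154 -0.08237279  0.03000476] [0.55769171 0.16777147 0.66619738]
0.05 [ 0.31 -0.08  0.03] [0.56 0.17 0.08]
0.15 [ 0.34 -0.04  0.12] [0.53 0.13 0.18]
0.25 [ 0.2  -0.    0.22] [0.48 0.11 0.28]
0.35 [ 0.2  -0.03  0.32] [0.46 0.12 0.38]
0.45 [0.2  0.03 0.42] [0.44 0.11 0.48]
0.6 [ 0.2  -0.04  0.57] [0.44 0.08 0.63]
top 0.006 1419 ((469.7398376464844, 269.04632568359375), (199.70742797851562, 258.3383483886719), 89.47056579589844) [0.4767 0.2923 0.0115]
top 0.028 336 ((536.5582885742188, 281.4981689453125), (99.13055419921875, 76.32392883300781), 25.803958892822266) [0.5324 0.2901 0.0339]
top 0.06 249 ((583.802734375, 305.182861328125), (25.707015991210938, 79.07382202148438), 13.954935073852539) [0.5831 0.3026 0.068 ]
top 0.095 110 ((580.8597412109375, 305.0042724609375), (37.804405212402344, 12.628698348999023), 1.7893449068069458) [0.5813 0.3038 0.1069]
top cone [ 0.21975462 -0.08480309  0.03001282] [0.56164221 0.16746685 0.67877584]
0.05 [ 0.31 -0.08  0.03] [0.56 0.17 0.08]
0.15 [ 0.34 -0.05  0.12] [0.53 0.13 0.18]
0.25 [ 0.28 -0.01  0.22] [0.48 0.09 0.28]
0.35 [ 0.22 -0.02  0.32] [0.46 0.12 0.38]
0.45 [ 0.22 -0.03  0.42] [0.44 0.11 0.48]
0.6 [ 0.27 -0.06  0.57] [0.44 0.07 0.63][ WARN:0@0.160] global loadsave.cpp:1063 imwrite_ Unsupported depth image for selected encoder is fallbacked to CV_8U.
```

View pics/crop.png

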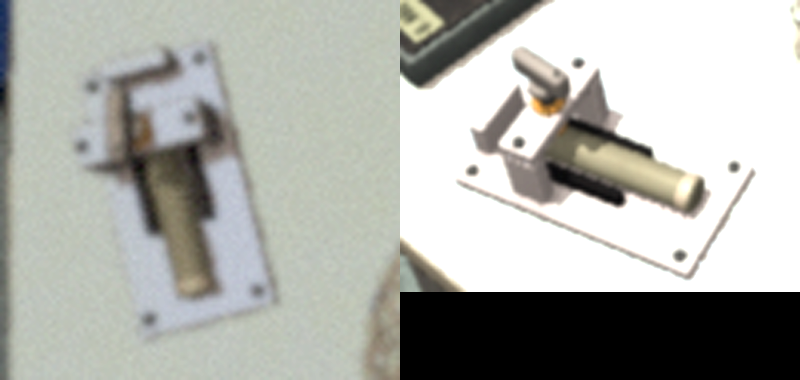

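The crop shows the grey tube between the black rails, its near end at crop (195,290), with the bridge and the cross bar of the thumbscrew above it. The tall obstacle lies on the arm's way there, so I'll get its shape first.

```bash
python3 - <<'E'
from h import *
n="scene";d=np.load(n+"_d.npy");X=cloud(d,get_calibration(n))
for v in range(0,320,20):
    for u in ((303,) if v<160 else (303,)): print(v,u,d[v,u].round(3),X[v,u].round(3))
for v in (10,80,130,180,220,280):
    print(v,[(u,*X[v,u].round(2)) for u in range(240,370,12)] if v>150 else [(u,*X[v,u].round(2)) for u in range(294,320,3)])
n="top";d=np.load(n+"_d.npy");X=cloud(d,get_calibration(n))
for q in((265,250),(262,255),(255,262),(248,266),(258,245),(270,230),(280,250),(300,250)): print(q,X[q[1],q[0]].round(3))
p=np.load("top_p.npy")[180:310,205:345]; cv2.imwrite("pics/cone.png",cv2.resize(p[:,:,::-1],(646,600),interpolation=2))
E
```

```text
0 303 0.705 [0.44  0.047 0.612]
20 303 0.721 [0.437 0.049 0.585]
40 303 0.742 [0.436 0.049 0.556]
60 303 0.764 [0.436 0.048 0.524]
80 303 0.786 [0.434 0.048 0.491]
100 303 0.81 [0.433 0.048 0.456]
120 303 0.834 [0.431 0.049 0.42 ]
140 303 0.861 [0.43  0.048 0.38 ]
160 303 0.893 [0.43  0.045 0.336]
180 303 0.905 [0.42  0.057 0.303]
200 303 0.928 [0.414 0.062 0.261]
220 303 0.94 [0.404 0.075 0.226]
240 303 0.959 [0.395 0.085 0.185]
260 303 0.975 [0.385 0.097 0.146]
280 303 0.987 [0.373 0.111 0.108]
300 303 1.007 [0.363 0.123 0.065]
10 [(294, np.float64(1.17), np.float64(-0.93), np.float64(0.11)), (297, np.float64(1.17), np.float64(-0.95), np.float64(0.1)), (300, np.float64(1.17), np.float64(-0.98), np.float64(0.1)), (303, np.float64(0.44), np.float64(0.05), np.float64(0.6)), (306, np.float64(0.43), np.float64(0.05), np.float64(0.6)), (309, np.float64(0.43), np.float64(0.05), np.float64(0.6)), (312, np.float64(0.43), np.float64(0.04), np.float64(0.6)), (315, np.float64(0.81), np.float64(-0.54), np.float64(0.32)), (318, np.float64(0.81), np.float64(-0.55), np.float64(0.32))]
80 [(294, np
[... 2678 characters left out ...]
0.14), np.float64(0.1)), (288, np.float64(0.03), np.float64(0.63), np.float64(0.88)), (300, np.float64(0.38), np.float64(0.11), np.float64(0.11)), (312, np.float64(0.36), np.float64(0.1), np.float64(0.11)), (324, np.float64(0.34), np.float64(0.08), np.float64(0.1)), (336, np.float64(0.33), np.float64(0.05), np.float64(0.08)), (348, np.float64(0.32), np.float64(0.01), np.float64(0.05)), (360, np.float64(0.32), np.float64(-0.04), np.float64(0.0))]
(265, 250) [0.443 0.036 0.419]
(262, 255) [0.441 0.033 0.52 ]
(255, 262) [0.439 0.034 0.619]
(248, 266) [0.436 0.041 0.623]
(258, 245) [0.448 0.053 0.336]
(270, 230) [0.474 0.037 0.232]
(280, 250) [0.437 0.015 0.296]
(300, 250) [ 0.43  -0.025  0.167]
```

View pics/cone.png

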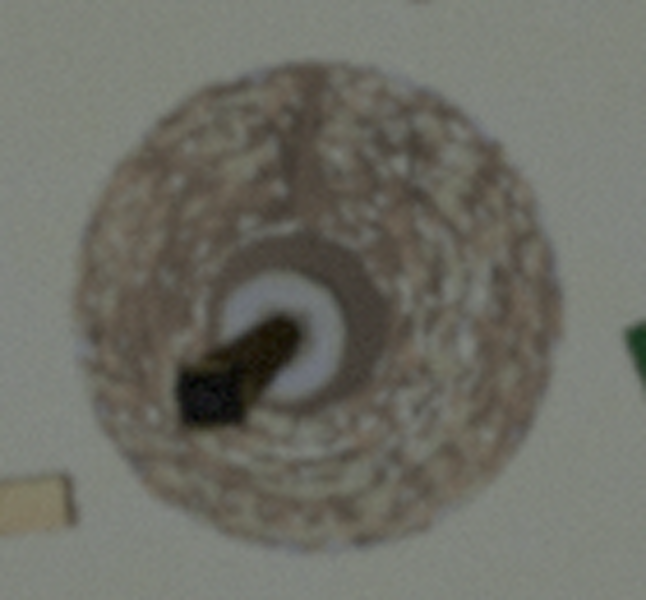

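The picture shows a cone with a neck and a thin rod at (285,330). In the world it stands at (0.437, 0.04), with the rod reaching up to z≈0.68. I'll pass it on the inside: pull in to r≈0.31 at z≈0.42, with the hand's long side tangential.

Request:
play_rows(
  increments=[
    [0,0,-0.1,0,-0.03,-0.03,100],
    [0,0,-0.2,0,-0.06,-0.06,100],
    [0,0,-0.3,0,-0.08,-0.09,100],
    [0,0,-0.4,0,-0.1,-0.12,60],
    [0,0,-0.5,0,-0.12,-0.15,0],
    [0,0,-0.6,0,-0.15,-0.18,0],
    [0,0,-0.7,0,-0.17,-0.18,0],
    [0,0,-0.8,0,-0.19,-0.18,0],
    [0,0,-0.9,0,-0.21,-0.18,0],
    [0,0,-1.0,0,-0.22,-0.18,0],
    [0,0,-1.1,0,-0.23,-0.18,0],
    [0,0,-1.2,0,-0.25,-0.18,0],
    [0,0,-1.3,0,-0.255,-0.18,0],
    [0,0,-1.37,0,-0.255,-0.18,0],
    [0,0,-1.37,0,-0.255,-0.18,0],
    [0,0,-1.37,0,-0.255,-0.18,0],
  ],
)

```text
time: 1.43
position: [0.1251, -0.2944, 0.4186]
tcp_rot: [-1.99, -2.431, -0.0]
wrist_force: [-0.8, 0.6, 0.2]
opening: 0.041
finger_force: 0.0
```

```bash
cat >> h.py <<'E'
from scipy.spatial.transform import Rotation as R
def yawy(): 
    y=R.from_rotvec(state()["tcp_rot"]).as_matrix()[:,1]; return np.arctan2(y[1],y[0])
def rows(goals):
    "goals: (x,y,z,yaw of tool y), tool vertical -> [rz,x,y,z] in current tool axes"
    s=state();M=R.from_rotvec(s["tcp_rot"]).as_matrix();y0=yawy()
    for g in goals:
        t=M.T@(np.array(g[:3])-s["position"]); dy=(g[3]-y0+np.pi)%(2*np.pi)-np.pi
        print([round(float(-dy),3)]+[round(float(v),4) for v in t])
E
python3 - <<'E'
from h import *
s=state();print(s["time"],s["position"],s["joint_positions"].round(3),yawy(),s["opening"],s["wrist_force"])
y=yawy();a0=np.arctan2(s["position"][1],s["position"][0])
rows([(.31*np.cos(a),.31*np.sin(a),.42,y+a-a0) for a in np.arange(a0+.12,.9,.12)])
p,d=camera("top");cv2.imwrite("pics/t1.png",p[:,:,::-1])
X=cloud(d,get_calibration("top"));r=np.hypot(X[...,0],X[...,1]);m=(d>0)&(X[...,2]>.35)&(X[...,1]<-.05)&(X[...,0]>-.2)
print("max radius arm",r[m].max(),X[m][r[m].argmax()]); 
for z in(.4,.5,.6,.7,.8): 
    k=m&(abs(X[...,2]-z)<.05); print(z,k.sum(), np.percentile(r[k],99) if k.any() else 0)
E
```

```text
1.4333 [ 0.12513684 -0.29443016  0.41857387] [-1.546 -0.533  1.864  0.     1.811 -1.745] 0.1985832306157558 0.04107719348009897 [-0.78564067  0.56377296  0.20547137]
[-0.12, 0.0194, 0.0339, -0.0014]
[-0.24, 0.0333, 0.0684, -0.0014]
[-0.36, 0.0512, 0.1009, -0.0014]
[-0.48, 0.0729, 0.1311, -0.0014]
[-0.6, 0.0981, 0.1585, -0.0014]
[-0.72, 0.1263, 0.1827, -0.0014]
[-0.84, 0.1573, 0.2033, -0.0014]
[-0.96, 0.1905, 0.22, -0.0014]
[-1.08, 0.2254, 0.2327, -0.0014]
[-1.2, 0.2616, 0.2411, -0.0014]
[-1.32, 0.2986, 0.2451, -0.0014]
[-1.44, 0.3358, 0.2446, -0.0014]
[-1.56, 0.3726, 0.2397, -0.0014]
[-1.68, 0.4086, 0.2304, -0.0014]
[-1.8, 0.4433, 0.2169, -0.0014]
[-1.92, 0.476, 0.1993, -0.0014]
[-2.04, 0.5064, 0.1779, -0.0014]
max radius arm 0.3786332480931874 [ 0.21561938 -0.31124174  0.48672609]
0.4 5 0.24823868870649773
0.5 7 0.3785651986538286
0.6 0 0
0.7 0 0
0.8 0 0
```

```bash
python3 - <<'E'
from h import *
p,d=camera("scene");cv2.imwrite("pics/s1.png",p[:,:,::-1])
X=cloud(d,get_calibration("scene"));r=np.hypot(X[...,0],X[...,1])
m=(d>0)&(X[...,1]<-.02)&(r<.5)
for z in np.arange(.25,.9,.07):
    k=m&(abs(X[...,2]-z)<.035); print(z.round(2),k.sum(), r[k].max() if k.any() else 0)
E
```

```text
0.25 0 0
0.32 0 0
0.39 272 0.19492198404441344
0.46 0 0
0.53 0 0
0.6 0 0
0.67 0 0
0.74 0 0
0.81 0 0
0.88 0 0
```

View pics/s1.png

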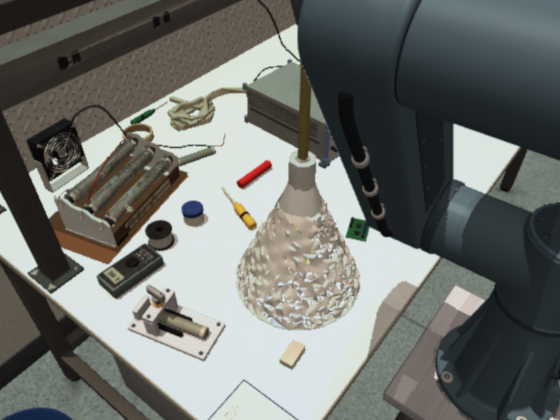

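The view shows the arm folded in on the right, with nothing between it and the rod. Starting the arc.

Request:
play_rows(
  increments=[
    [0,0,-0.12,0.019,0.034,0,0],
    [0,0,-0.24,0.033,0.068,0,0],
    [0,0,-0.36,0.051,0.101,0,0],
    [0,0,-0.48,0.073,0.131,0,0],
    [0,0,-0.6,0.098,0.158,0,0],
    [0,0,-0.72,0.126,0.183,0,0],
    [0,0,-0.72,0.126,0.183,0,0],
    [0,0,-0.72,0.126,0.183,0,0],
  ],
)

```text
time: 2.2
position: [0.2803, -0.1326, 0.4187]
tcp_rot: [-0.994, -2.98, 0.0]
wrist_force: [-0.4, 0.8, -0.8]
opening: 0.005
finger_force: 0.0
```

```bash
python3 - <<'E'
from h import *
s=state();print(s["joint_positions"].round(3),s["wrist_force"])
p,d=camera("top")
X=cloud(d,get_calibration("top"));r=np.hypot(X[...,0],X[...,1])
m=(d>0)&(X[...,1]<-.02)&(X[...,2]>.3)&(r<.5)
for z in np.arange(.35,.9,.07):
    k=m&(abs(X[...,2]-z)<.035); print(z.round(2),k.sum(), r[k].max() if k.any() else 0)
y=yawy();a0=np.arctan2(s["position"][1],s["position"][0])
rows([(.305*np.cos(a),.305*np.sin(a),.42,y+a-a0) for a in np.arange(a0+.12,.66,.12)])
E
```

```text
[-0.831 -0.56   1.879 -0.     1.823 -1.758] [-0.3642429   0.79729449 -0.83581684]
0.35 0 0
0.42 17 0.3146731566164912
0.49 1202 0.37150950116369374
0.56 2392 0.370498074984744
0.63 982 0.35705509802473184
0.7 1514 0.37707880839371816
0.77 1477 0.37697993297605464
0.84 0 0
[-0.12, 0.0149, 0.0357, -0.0014]
[-0.24, 0.0287, 0.0696, -0.0014]
[-0.36, 0.0465, 0.1016, -0.0014]
[-0.48, 0.0679, 0.1312, -0.0014]
[-0.6, 0.0927, 0.1581, -0.0014]
[-0.72, 0.1206, 0.1818, -0.0014]
[-0.84, 0.1511, 0.202, -0.0014]
[-0.96, 0.1838, 0.2184, -0.0014]
[-1.08, 0.2183, 0.2307, -0.0014]
```

The arm's largest radius is 0.377 m against the rod at 0.43 m, so it clears. Continuing the arc.

Request:
play_rows(
  increments=[
    [0,0,-0.12,0.015,0.036,0,0],
    [0,0,-0.24,0.029,0.07,0,0],
    [0,0,-0.36,0.0465,0.1015,0,0],
    [0,0,-0.48,0.068,0.131,0,0],
    [0,0,-0.6,0.093,0.158,0,0],
    [0,0,-0.72,0.1205,0.182,0,0],
    [0,0,-0.84,0.151,0.202,0,0],
    [0,0,-0.96,0.184,0.218,0,0],
    [0,0,-1.08,0.218,0.231,0,0],
    [0,0,-1.08,0.218,0.231,0,0],
    [0,0,-1.08,0.218,0.231,0,0],
  ],
)

```text
time: 3.17
position: [0.2454, 0.1814, 0.4187]
tcp_rot: [-0.671, 3.069, -0.001]
wrist_force: [-0.6, -0.0, -0.0]
opening: 0.008
finger_force: 0.0
```

```bash
cat >> h.py <<'E'
YAW=.25; FO=np.array([.5662,.3010])
def fx(x,y=0,o=None):
    o=FO if o is None else o
    return o+x*np.array([np.cos(YAW),np.sin(YAW)])+y*np.array([-np.sin(YAW),np.cos(YAW)])
E
python3 - <<'E'
from h import *
s=state();print(s["joint_positions"].round(3),yawy())
c=get_calibration("wrist");T=c["T"];M=R.from_rotvec(s["tcp_rot"]).as_matrix()
print("cam in tool",(M.T@(T[:3,3]-s["position"])).round(3),(M.T@T[:3,:3]).round(2).tolist(),c["fx"])
g=fx(-.14)
rows([(*g,.35,YAW+np.pi/2),(*g,.25,YAW+np.pi/2)])
E
```

```text
[ 2.410e-01 -5.730e-01  1.886e+00 -1.000e-03  1.829e+00 -1.761e+00] 2.001392749419641
cam in tool [ 0.077  0.001 -0.147] [[0.0, -0.95, -0.3], [1.0, 0.0, -0.0], [0.0, -0.3, 0.95]] 316.5092267484115
[0.181, -0.2037, -0.0001, 0.0687]
[0.181, -0.2037, -0.0, 0.1687]
```

Request:
play_rows(
  increments=[
    [0,0,0.05,-0.035,0,0,0],
    [0,0,0.1,-0.07,0,0.02,0],
    [0,0,0.18,-0.11,0,0.04,0],
    [0,0,0.18,-0.15,0,0.06,0],
    [0,0,0.18,-0.18,0,0.09,0],
    [0,0,0.18,-0.204,0,0.12,0],
    [0,0,0.18,-0.204,0,0.15,0],
    [0,0,0.18,-0.204,0,0.169,0],
    [0,0,0.18,-0.204,0,0.169,0],
    [0,0,0.18,-0.204,0,0.169,0],
  ],
)

```text
time: 4.0
position: [0.4323, 0.263, 0.2486]
tcp_rot: [0.38, -3.115, 0.002]
wrist_force: [0.4, 0.3, 0.7]
opening: 0.007
finger_force: 0.0
```

```bash
python3 - <<'E'
from h import *
s=state();print(s["position"],yawy(),s["joint_positions"].round(2))
c=get_calibration("wrist");p,d=camera("wrist");cv2.imwrite("pics/w1.png",p[:,:,::-1])
X=cloud(d,c);o=d>0
def f(X): 
    q=X[...,:2]-FO; e=np.array([np.cos(YAW),np.sin(YAW)]); return q@e, q@np.array([-e[1],e[0]])
a,b=f(X)
m=o&(abs(X[...,2]-.066)<.004)&(abs(b)<.06)&(a>-.03)&(a<.06); print("bridge",cv2.minAreaRect((X[m][:,:2]*1000).astype(np.float32)),X[m][:,2].mean())
m=o&(X[...,2]>.088)&(X[...,2]<.125)&(abs(b)<.06)&(a>-.03)&(a<.06); print("bar",m.sum(),cv2.minAreaRect((X[m][:,:2]*1000).astype(np.float32)),np.percentile(X[m][:,2],90))
m=o&(X[...,2]>.026)&(X[...,2]<.04)&(abs(b)<.03)&(a>-.11)&(a<.0); print("tube",m.sum(),np.percentile(a[m],[0,1,5]),np.percentile(b[m],[1,50,99]),X[m][:,2].max())
m=o&(X[...,2]>.015)&(X[...,2]<.04)&(abs(b)<.03)&(a>-.11)&(a<-.05);print(np.percentile(a[m],[0,1]),b[m].mean())
E
```

```text
[0.43227933 0.26301374 0.2486077 ] 1.8138602174223872 [ 0.31  0.02  1.76 -0.    1.36 -1.5 ]
bridge ((579.1893310546875, 299.9737854003906), (11.094365119934082, 1.203045129776001), 13.948213577270508) 0.06796799584541438
bar 15 ((602.7630004882812, 306.3631591796875), (8.553263664245605, 3.692920207977295), 89.75982666015625) 0.10892362037312332
tube 545 [-0.08532005 -0.08514939 -0.08457014] [-0.011642   -0.00055323  0.01069448] 0.037298410572650986
[-0.08574787 -0.08530803] -0.00037362321859031627
```

View pics/w1.png

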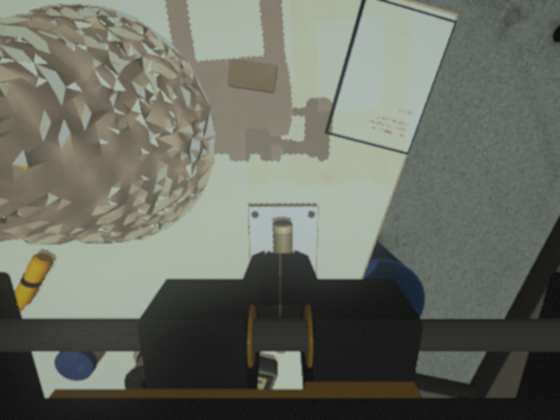

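The wrist view shows the tube's near end at (283,225), straight ahead of the fingers. That puts it at fixture x≈-85 mm, about 26 mm short of home. I'll go down behind it.

```bash
python3 - <<'E'
from h import *
rows([(*fx(-.105),z,YAW+np.pi/2) for z in(.1,.02)]);rows([(*fx(-.0715),.02,YAW+np.pi/2)])
E
```

```text
[-0.006, -0.0333, 0.0032, 0.1504]
[-0.006, -0.0333, 0.0032, 0.2304]
[-0.006, -0.0668, 0.0034, 0.2304]
```

Request:
play_rows(
  increments=[
    [0,0,-0.006,-0.02,0.003,0.03,0],
    [0,0,-0.006,-0.033,0.003,0.06,0],
    [0,0,-0.006,-0.033,0.003,0.1,0],
    [0,0,-0.006,-0.033,0.003,0.13,0],
    [0,0,-0.006,-0.033,0.003,0.15,0],
    [0,0,-0.006,-0.033,0.003,0.17,0],
    [0,0,-0.006,-0.033,0.003,0.18,0],
    [0,0,-0.006,-0.033,0.003,0.19,0],
    [0,0,-0.006,-0.033,0.003,0.2,0],
    [0,0,-0.006,-0.033,0.003,0.21,0],
    [0,0,-0.006,-0.033,0.003,0.22,0],
    [0,0,-0.006,-0.033,0.003,0.229,0],
    [0,0,-0.006,-0.033,0.003,0.229,0],
    [0,0,-0.006,-0.033,0.003,0.229,0],
  ],
)

```text
time: 5.22
position: [0.4617, 0.2774, 0.0202]
tcp_rot: [0.401, -3.115, 0.0]
wrist_force: [-0.0, 0.3, -1.0]
opening: 0.004
finger_force: 0.0
```

Request:
play_rows(
  increments=[
    [0,0,0,-0.003,-0.002,0,0],
    [0,0,0,-0.006,-0.003,0,0],
    [0,0,0,-0.009,-0.003,0,0],
    [0,0,0,-0.011,-0.003,0,0],
    [0,0,0,-0.013,-0.003,0,0],
    [0,0,0,-0.015,-0.003,0,0],
    [0,0,0,-0.017,-0.003,0,0],
    [0,0,0,-0.019,-0.003,0,0],
    [0,0,0,-0.021,-0.003,0,0],
    [0,0,0,-0.023,-0.003,0,0],
    [0,0,0,-0.025,-0.003,0,0],
    [0,0,0,-0.027,-0.003,0,0],
    [0,0,0,-0.029,-0.003,0,0],
    [0,0,0,-0.03,-0.003,0,0],
    [0,0,0,-0.031,-0.003,0,0],
    [0,0,0,-0.032,-0.003,0,0],
    [0,0,0,-0.032,-0.003,0,0],
  ],
)

```text
time: 6.63
position: [0.4941, 0.2827, 0.0207]
tcp_rot: [-0.401, 3.115, 0.0]
wrist_force: [-0.4, -0.3, 0.1]
opening: 0.01
finger_force: 0.0
```

Request:
play_rows(
  increments=[
    [0,0,0,-0.001,0,0,0],
    [0,0,0,-0.002,0,0,0],
    [0,0,0,-0.003,0,0,0],
    [0,0,0,-0.004,0,0,0],
    [0,0,0,-0.004,0,0,0],
  ],
)

```text
time: 7.05
position: [0.498, 0.2837, 0.0207]
tcp_rot: [-0.401, 3.115, 0.0]
wrist_force: [0.1, -1.0, 0.6]
opening: 0.003
finger_force: 0.0
```

```bash
python3 - <<'E'
from h import *
print(state()["wrist_force"])
p,d=camera("top");X=cloud(d,get_calibration("top"));q=X[...,:2]-FO;a=q@[np.cos(YAW),np.sin(YAW)];b=q@[-np.sin(YAW),np.cos(YAW)]
cv2.imwrite("pics/t2.png",cv2.resize(p[150:250,125:235,::-1],(660,600),interpolation=2))
E
```

```text
[ 0.07069475 -0.99870816  0.602382  ]
```

Now a = -0.0704. I'll keep creeping and feel for the stop.

Request:
play_rows(
  increments=[
    [0,0,0,-0.001,0,0,0],
    [0,0,0,-0.0015,0,0,0],
    [0,0,0,-0.002,0,0,0],
    [0,0,0,-0.002,0,0,0],
  ],
)

```text
time: 7.43
position: [0.4984, 0.2839, 0.0206]
tcp_rot: [0.401, -3.113, 0.001]
wrist_force: [-5.4, -2.2, 5.5]
opening: 0.003
finger_force: 3.1
```

Request:
play_rows(
  increments=[
    [0,0,0,-0.0005,0,0,0],
    [0,0,0,-0.001,0,0,0],
    [0,0,0,-0.001,0,0,0],
    [0,0,0,-0.001,0,0,0],
  ],
)

```text
time: 7.77
position: [0.4984, 0.2839, 0.0204]
tcp_rot: [0.401, -3.111, 0.002]
wrist_force: [-9.1, -2.8, 8.5]
opening: 0.005
finger_force: 4.7
```

The stop is firm: the TCP held at 0.4984 while the force rose to about 9 N. Backing off, rising, opening, and going above the screw.

Request:
play_rows(
  increments=[
    [0,0,0,0.005,0,0,0],
    [0,0,0,0.012,0,0,0],
    [0,0,0,0.02,0,0,0],
    [0,0,0,0.02,0,-0.03,0],
    [0,0,0,0.02,0,-0.06,0],
    [0,0,0,0.02,0,-0.1,30],
    [0,0,0,0.02,0,-0.13,60],
    [0,0,0,0.02,0,-0.16,60],
    [0,0,0,0.02,0,-0.16,60],
    [0,0,0,0.02,0,-0.16,60],
  ],
)

```text
time: 8.6
position: [0.4823, 0.2798, 0.1828]
tcp_rot: [-0.401, 3.111, 0.001]
wrist_force: [0.3, 0.3, -0.3]
opening: 0.358
finger_force: 0.0
```

```bash
python3 - <<'E'
from h import *
s=state();print(s["position"],s["opening"],s["joint_positions"].round(2));rows([(.582,.3055,.17,1.597)])
n="top"
p,d=camera(n);X=cloud(d,get_calibration(n));m=(d>0);
q=X[...,:2]-FO;a=q@[np.cos(YAW),np.sin(YAW)];b=q@[-np.sin(YAW),np.cos(YAW)]
k=m&(X[...,2]>.026)&(X[...,2]<.04)&(abs(b)<.012)&(a<-.045)&(a>-.11);print("top tube end",k.sum(),a[k].min() if k.any() else 0)
c=get_calibration("wrist");p,d=camera("wrist");X=cloud(d,c)
q=X[...,:2]-FO;a=q@[np.cos(YAW),np.sin(YAW)];b=q@[-np.sin(YAW),np.cos(YAW)]
k=(d>0)&(X[...,2]>.026)&(X[...,2]<.04)&(abs(b)<.012)&(a<-.02)&(a>-.11);print("wrist tube end",k.sum(),a[k].min() if k.any() else 0)
E
```

```text
[0.48226805 0.27976616 0.18282213] 0.3579965038843623 [ 0.31  0.2   1.71 -0.    1.23 -1.51]
[0.23, -0.1029, -0.0004, 0.0133]
top tube end 3 -0.05872738601984556
wrist tube end 856 -0.05991024662764072
```

The tube's near end is now at -59.9 mm against the -59.5 mm expected, so it is home. Moving above the thumbscrew.

Request:
play_rows(
  increments=[
    [0,0,0.08,-0.025,0,0,60],
    [0,0,0.16,-0.05,0,0,60],
    [0,0,0.23,-0.075,0,0.005,60],
    [0,0,0.23,-0.1,0,0.013,60],
    [0,0,0.23,-0.103,0,0.013,60],
    [0,0,0.23,-0.103,0,0.013,60],
    [0,0,0.23,-0.103,0,0.013,60],
  ],
)

```text
time: 9.28
position: [0.5794, 0.305, 0.1656]
tcp_rot: [0.041, -3.137, 0.002]
wrist_force: [0.2, 0.3, 0.4]
opening: 0.603
finger_force: 0.0
```

```bash
python3 - <<'E'
from h import *
s=state();print(s["position"],s["opening"],yawy())
c=get_calibration("wrist");p,d=camera("wrist");cv2.imwrite("pics/w2.png",p[:,:,::-1])
X=cloud(d,c);r=np.hypot(X[...,0]-.583,X[...,1]-.3055)
k=(d>0)&(X[...,2]>.1)&(X[...,2]<.118)&(r<.035)
print(k.sum(),X[k].mean(0),np.percentile(X[k],[2,98],axis=0),cv2.minAreaRect((X[k][:,:2]*1000).astype(np.float32)))
E
```

```text
[0.57939701 0.3050436  0.16560341] 0.6028041933253036 1.5972162285093903
982 [0.58128448 0.3055204  0.10780656] [[0.56199035 0.299762   0.10286171]
 [0.60275688 0.31116329 0.10982074]] ((583.2064208984375, 305.4021301269531), (43.570865631103516, 11.39492130279541), 1.8457183837890625)
```

View pics/w2.png

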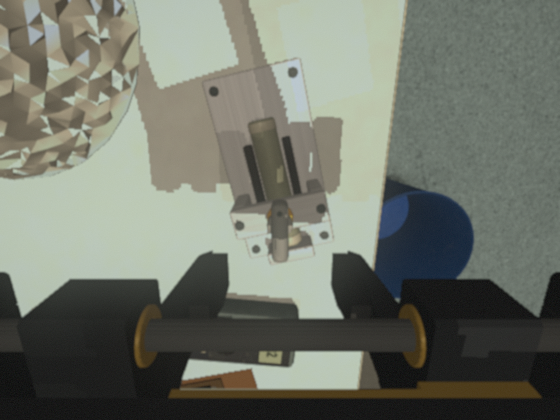

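The wrist view shows the bar at (281,230), midway between the open fingers and with its long side along tool x. It measures (0.583, 0.305), yaw 0.03. Descending.

Request:
play_rows(
  increments=[
    [0,0,-0.006,-0.002,0,0.02,60],
    [0,0,-0.006,-0.004,0,0.04,60],
    [0,0,-0.006,-0.004,0,0.055,60],
    [0,0,-0.006,-0.004,0,0.065,60],
    [0,0,-0.006,-0.004,0,0.07,60],
    [0,0,-0.006,-0.004,0,0.07,60],
    [0,0,-0.006,-0.004,0,0.07,60],
    [0,0,-0.006,-0.004,0,0.07,60],
  ],
)

```text
time: 10.0
position: [0.5856, 0.3059, 0.0991]
tcp_rot: [-0.051, 3.139, 0.001]
wrist_force: [-0.7, -0.1, 0.2]
opening: 0.601
finger_force: 0.0
```

Request:
play_rows(
  increments=[
    [0,0,0,0.0025,0,0.004,60],
    [0,0,0,0.0025,0,0.0075,60],
    [0,0,0,0.0025,0,0.0075,60],
    [0,0,0,0.0025,0,0.0075,60],
  ],
)

```text
time: 10.33
position: [0.5822, 0.3054, 0.09]
tcp_rot: [0.051, -3.141, 0.0]
wrist_force: [-0.0, 0.0, -0.2]
opening: 0.602
finger_force: 0.0
```

Request:
play_rows(
  increments=[
    [0,0,0,0,0,0,40],
    [0,0,0,0,0,0,30],
    [0,0,0,0,0,0,24],
    [0,0,0,0,0,0,20],
    [0,0,0,0,0,0,16],
    [0,0,0,0,0,0,10],
    [0,0,0,0,0,0,0],
    [0,0,0,0,0,0,0],
    [0,0,0,0,0,0,0],
    [0,0,0,0,0,0,0],
  ],
)

```text
time: 11.17
position: [0.5825, 0.305, 0.0902]
tcp_rot: [0.05, -3.141, 0.001]
wrist_force: [-0.7, -4.7, 0.4]
opening: 0.131
finger_force: 30.0
```

```bash
cat >> h.py <<'E'
def st():
    s=state();print(round(s["time"],2),"p",(s["position"]*1000).round(1),"yaw",round(float(yawy()),4),"F",s["wrist_force"].round(1),"M",s["ft_torque"].round(3),"op",round(s["opening"]*88,1),"ff",round(s["finger_force"],1),"j6",s["joint_positions"][5].round(3))
E
python3 -c "from h import *;st()"
```

```text
11.17 p [582.5 305.   90.2] yaw 1.6028 F [-0.7 -4.7  0.4] M [-0.572 -0.093  0.014] op 11.5 ff 30.0 j6 -1.3
```

Request:
play_rows(
  increments=[
    [0,0,0.06,0,0,0.00015,0],
    [0,0,0.12,0,0,0.0003,0],
    [0,0,0.18,0,0,0.00045,0],
    [0,0,0.24,0,0,0.0006,0],
    [0,0,0.3,0,0,0.00075,0],
    [0,0,0.36,0,0,0.0009,0],
    [0,0,0.42,0,0,0.00105,0],
    [0,0,0.42,0,0,0.00105,0],
    [0,0,0.42,0,0,0.00105,0],
  ],
)

```text
time: 11.92
position: [0.5826, 0.3056, 0.0892]
tcp_rot: [0.603, 3.083, 0.0]
wrist_force: [0.4, -1.4, -1.0]
opening: 0.135
finger_force: 30.0
```

```bash
python3 -c "from h import *;st()"
```

```text
11.92 p [582.6 305.6  89.2] yaw 1.1847 F [ 0.4 -1.4 -1. ] M [-0.197 -0.252  0.056] op 11.9 ff 30.0 j6 -0.882
```

Request:
play_rows(
  increments=[
    [0,0,0.05,0,0,0.0001,0],
    [0,0,0.1,0,0,0.00025,0],
    [0,0,0.15,0,0,0.0004,0],
    [0,0,0.15,0,0,0.0004,0],
  ],
)

```text
time: 12.25
position: [0.5826, 0.3057, 0.0888]
tcp_rot: [0.835, 3.028, 0.001]
wrist_force: [1.6, -0.2, -1.7]
opening: 0.133
finger_force: 30.0
```

```bash
python3 -c "from h import *;st()"
```

```text
12.25 p [582.6 305.7  88.8] yaw 1.0329 F [ 1.6 -0.2 -1.7] M [-0.082 -0.3    0.003] op 11.7 ff 30.0 j6 -0.73
```

Request:
play_rows(
  increments=[
    [0,0,0.05,0,0,0.0001,0],
    [0,0,0.1,0,0,0.00025,0],
    [0,0,0.15,0,0,0.0004,0],
    [0,0,0.15,0,0,0.0004,0],
  ],
)

```text
time: 12.58
position: [0.5828, 0.3059, 0.0884]
tcp_rot: [1.058, 2.958, 0.002]
wrist_force: [3.4, 0.2, -1.1]
opening: 0.131
finger_force: 30.0
```

```bash
python3 -c "from h import *;st()"
```

```text
12.58 p [582.8 305.9  88.4] yaw 0.8839 F [ 3.4  0.2 -1.1] M [ 0.109 -0.438  0.01 ] op 11.5 ff 30.0 j6 -0.581
```

Request:
play_rows(
  increments=[
    [0,0,0.05,0,0,0.0001,0],
    [0,0,0.1,0,0,0.00025,0],
    [0,0,0.15,0,0,0.0004,0],
    [0,0,0.15,0,0,0.0004,0],
  ],
)

```text
time: 12.92
position: [0.5829, 0.3061, 0.088]
tcp_rot: [1.275, 2.87, 0.002]
wrist_force: [2.8, 1.4, -2.3]
opening: 0.136
finger_force: 30.0
```

```bash
cat >> h.py <<'E'
def av(n=6):
    L=[]
    for i in range(n):
        L.append(state()["ft_torque"][2]); camera("top") if i<n-1 else 0
    print("Mz",np.round(L,3),"mean",np.mean(L).round(4)); st()
E
python3 -c "from h import *;av()"
```

```text
Mz [ 0.019 -0.009  0.009 -0.054  0.022 -0.032] mean -0.0074
13.17 p [582.9 306.   88.1] yaw 0.7358 F [ 4.9  3.  -3.6] M [ 0.443 -0.757 -0.032] op 11.5 ff 30.0 j6 -0.433
```

Request:
play_rows(
  increments=[
    [0,0,0.05,0,0,0.0001,0],
    [0,0,0.1,0,0,0.00025,0],
    [0,0,0.15,0,0,0.0004,0],
    [0,0,0.15,0,0,0.0004,0],
  ],
)

```text
time: 13.5
position: [0.5831, 0.3061, 0.0877]
tcp_rot: [1.489, 2.765, 0.003]
wrist_force: [5.0, 4.7, -3.4]
opening: 0.132
finger_force: 30.0
```

```bash
cat >> h.py <<'E'
def av(n=5):
    L=[];E=[]
    for i in range(n):
        s=state();L.append(s["ft_torque"][2]);E.append(s["effort"][5]); camera("top") if i<n-1 else 0
    print("Mz mean",np.mean(L).round(4),"e6",np.round(E,4)); st()
E
python3 -c "from h import *;av()"
```

```text
Mz mean -0.0197 e6 [ 6.529e-01  2.584e-01  6.200e-02  1.060e-02 -6.000e-04]
13.7 p [583.  306.1  87.7] yaw 0.5858 F [ 5.   3.6 -3.2] M [ 0.517 -0.871 -0.013] op 12.0 ff 30.0 j6 -0.283
```

Request:
play_rows(
  increments=[
    [0,0,0.05,0,0.0003,0.0004,0],
    [0,0,0.1,0,0.0006,0.0006,0],
    [0,0,0.15,0,0.0006,0.0008,0],
    [0,0,0.15,0,0.0006,0.0008,0],
    [0,0,0.15,0,0.0006,0.0008,0],
  ],
)

```text
time: 14.12
position: [0.5833, 0.3062, 0.0872]
tcp_rot: [1.688, 2.649, 0.002]
wrist_force: [2.0, 2.4, 0.4]
opening: 0.134
finger_force: 30.0
```

```bash
python3 -c "from h import *;av()"
```

```text
Mz mean -0.0024 e6 [ 0.1358  0.009  -0.0219 -0.0209 -0.012 ]
14.32 p [583.3 306.2  87.3] yaw 0.4345 F [3.3 4.3 1. ] M [ 0.55  -0.544 -0.001] op 11.8 ff 30.0 j6 -0.131
```

Request:
play_rows(
  increments=[
    [0,0,0.05,0,0,0.0001,0],
    [0,0,0.1,0,0,0.00025,0],
    [0,0,0.15,0,0,0.0004,0],
    [0,0,0.15,0,0,0.0004,0],
    [0,0,0.15,0,0,0.0004,0],
  ],
)

```text
time: 14.73
position: [0.5835, 0.3063, 0.0869]
tcp_rot: [1.885, 2.513, 0.003]
wrist_force: [3.4, 4.0, 0.4]
opening: 0.14
finger_force: 30.0
```

```bash
python3 -c "from h import *;av()"
```

```text
Mz mean -0.0136 e6 [ 0.0891  0.0065 -0.0124 -0.0162 -0.017 ]
14.93 p [583.5 306.3  86.9] yaw 0.284 F [3.9 4.5 0.2] M [ 0.57 -0.67  0.03] op 11.5 ff 30.0 j6 0.019
```

Request:
play_rows(
  increments=[
    [0,0,0.05,0,0.0003,0.0001,0],
    [0,0,0.1,0,0.0004,0.00025,0],
    [0,0,0.15,0,0.0004,0.0004,0],
    [0,0,0.15,0,0.0004,0.0004,0],
    [0,0,0.15,0,0.0004,0.0004,0],
  ],
)

```text
time: 15.35
position: [0.5837, 0.3063, 0.0865]
tcp_rot: [2.066, 2.366, 0.002]
wrist_force: [2.8, 4.2, 0.8]
opening: 0.13
finger_force: 30.0
```

```bash
python3 -c "from h import *;av()"
```

```text
Mz mean -0.018 e6 [ 0.112   0.0087 -0.0153 -0.0202 -0.0212]
15.55 p [583.7 306.3  86.4] yaw 0.1354 F [3.1 4.5 1.3] M [ 0.623 -0.558 -0.06 ] op 12.0 ff 30.0 j6 0.168
```

Request:
play_rows(
  increments=[
    [0,0,0.05,0,0,0.0001,0],
    [0,0,0.1,0,0,0.00025,0],
    [0,0,0.15,0,0,0.0004,0],
    [0,0,0.15,0,0,0.0004,0],
    [0,0,0.15,0,0,0.0004,0],
  ],
)

```text
time: 15.97
position: [0.5839, 0.3063, 0.0861]
tcp_rot: [2.238, 2.205, 0.003]
wrist_force: [3.1, 3.6, 1.5]
opening: 0.136
finger_force: 30.0
```

```bash
python3 -c "from h import *;av()"
```

```text
Mz mean -0.0309 e6 [ 0.0863  0.0037 -0.0152 -0.019  -0.0198]
16.17 p [583.9 306.3  86.1] yaw -0.0147 F [3.1 3.7 1.2] M [ 0.61  -0.669  0.003] op 11.7 ff 30.0 j6 0.318
```

Request:
play_rows(
  increments=[
    [0,0,0.05,0,0,0.0001,0],
    [0,0,0.1,0,0,0.00025,0],
    [0,0,0.15,0,0,0.0004,0],
    [0,0,0.15,0,0,0.0004,0],
    [0,0,0.15,0,0,0.0004,0],
  ],
)

```text
time: 16.58
position: [0.5841, 0.3063, 0.0857]
tcp_rot: [2.396, 2.031, 0.003]
wrist_force: [5.6, 4.1, 1.4]
opening: 0.138
finger_force: 30.0
```

```bash
python3 -c "from h import *;av()"
```

```text
Mz mean -0.0201 e6 [ 0.0875  0.0049 -0.014  -0.0179 -0.0186]
16.78 p [584.1 306.3  85.7] yaw -0.1647 F [5.  4.6 1.2] M [ 0.556 -0.769 -0.02 ] op 11.5 ff 30.0 j6 0.468
```

Request:
play_rows(
  increments=[
    [0,0,0.05,0.0003,0.0003,0.0001,0],
    [0,0,0.1,0.0005,0.0005,0.00025,0],
    [0,0,0.15,0.0005,0.0005,0.0004,0],
    [0,0,0.15,0.0005,0.0005,0.0004,0],
    [0,0,0.15,0.0005,0.0005,0.0004,0],
  ],
)

```text
time: 17.2
position: [0.5843, 0.3063, 0.0853]
tcp_rot: [2.541, 1.846, 0.001]
wrist_force: [2.6, 2.3, 2.7]
opening: 0.134
finger_force: 30.0
```

```bash
python3 -c "from h import *;av()"
```

```text
Mz mean 0.0003 e6 [ 0.1282  0.0005 -0.0315 -0.0316 -0.0234]
17.4 p [584.3 306.3  85.3] yaw -0.3157 F [2.6 1.6 4.6] M [ 0.275 -0.532 -0.002] op 11.6 ff 30.0 j6 0.619
```

Request:
play_rows(
  increments=[
    [0,0,0.05,0,0,0.0001,0],
    [0,0,0.1,0,0,0.0002,0],
    [0,0,0.15,0,0,0.0003,0],
    [0,0,0.15,0,0,0.0003,0],
    [0,0,0.15,0,0,0.0003,0],
  ],
)

```text
time: 17.82
position: [0.5845, 0.3062, 0.0852]
tcp_rot: [2.674, 1.648, 0.002]
wrist_force: [4.2, 1.9, 5.6]
opening: 0.134
finger_force: 30.0
```

```bash
python3 -c "from h import *;av()"
```

```text
Mz mean 0.0826 e6 [0.1641 0.0814 0.0628 0.059  0.0583]
18.02 p [584.5 306.2  85.2] yaw -0.4659 F [3.7 1.3 5.7] M [ 0.106 -0.487  0.08 ] op 12.0 ff 30.0 j6 0.769
```

The torque rose clearly, from -0.02 to +0.06 N m. One small step will confirm the slope.

Request:
play_rows(
  increments=[
    [0,0,0.03,0,0,0,0],
    [0,0,0.06,0,0,0.0001,0],
    [0,0,0.06,0,0,0.0001,0],
    [0,0,0.06,0,0,0.0001,0],
  ],
)

```text
time: 18.35
position: [0.5846, 0.3062, 0.0851]
tcp_rot: [2.722, 1.567, 0.002]
wrist_force: [2.9, 0.7, 5.5]
opening: 0.135
finger_force: 30.0
```

```bash
python3 -c "from h import *;av()"
```

```text
Mz mean 0.0608 e6 [0.1464 0.0975 0.0864 0.0842 0.0838]
18.55 p [584.6 306.2  85.2] yaw -0.5258 F [3.3 0.7 5.5] M [ 0.149 -0.517  0.085] op 11.8 ff 30.0 j6 0.829
```

The slope is 0.42 N m/rad as described, so the pad is bottomed at about 35–40 N, with first touch at yaw ≈ -0.30. Backing off a quarter turn (1.57 rad).

Request:
play_rows(
  increments=[
    [0,0,-0.08,0,0,-0.0002,0],
    [0,0,-0.16,0,0,-0.0004,0],
    [0,0,-0.24,0,0,-0.0006,0],
    [0,0,-0.32,0,0,-0.0008,0],
    [0,0,-0.4,0,0,-0.001,0],
    [0,0,-0.48,0,0,-0.0012,0],
    [0,0,-0.56,0,0,-0.0014,0],
    [0,0,-0.64,0,0,-0.0016,0],
    [0,0,-0.72,0,0,-0.0018,0],
    [0,0,-0.79,0,0,-0.002,0],
    [0,0,-0.79,0,0,-0.002,0],
  ],
)

```text
time: 19.47
position: [0.5835, 0.3063, 0.0867]
tcp_rot: [-1.905, -2.498, 0.001]
wrist_force: [1.0, 1.0, 6.8]
opening: 0.134
finger_force: 30.0
```

Request:
play_rows(
  increments=[
    [0,0,-0.08,0,0,-0.0002,0],
    [0,0,-0.16,0,0,-0.0004,0],
    [0,0,-0.24,0,0,-0.0006,0],
    [0,0,-0.32,0,0,-0.0008,0],
    [0,0,-0.4,0,0,-0.001,0],
    [0,0,-0.48,0,0,-0.0012,0],
    [0,0,-0.56,0,0,-0.0014,0],
    [0,0,-0.64,0,0,-0.0016,0],
    [0,0,-0.72,0,0,-0.0018,0],
    [0,0,-0.78,0,0,-0.002,0],
    [0,0,-0.78,0,0,-0.002,0],
    [0,0,-0.78,0,0,-0.002,0],
  ],
)

```text
time: 20.47
position: [0.5827, 0.3057, 0.0887]
tcp_rot: [-0.817, -3.031, 0.004]
wrist_force: [-3.5, -1.7, 9.3]
opening: 0.134
finger_force: 30.0
```

```bash
python3 -c "from h import *;av()"
```

```text
Mz mean -0.0029 e6 [-0.1418 -0.0395 -0.0163 -0.0115 -0.0106]
20.67 p [582.7 305.7  88.6] yaw 1.0442 F [-3.4 -0.9  9.8] M [-0.183  0.335  0.013] op 11.9 ff 30.0 j6 -0.74
```

Request:
play_rows(
  increments=[
    [0,0,0,0,0,-0.0005,0],
    [0,0,0,0,0,-0.0005,18],
    [0,0,0,0,0,-0.0005,30],
    [0,0,0,0,0,-0.0005,45],
    [0,0,0,0,0,-0.0005,55],
    [0,0,0,0,0,-0.0005,55],
    [0,0,0,0,0,-0.0005,55],
    [0,0,0,0,0,-0.02,55],
    [0,0,0,0,0,-0.05,55],
    [0,0,0,0,0,-0.08,55],
    [0,0,0,0,0,-0.11,55],
    [0,0,0,0,0,-0.12,55],
    [0,0,0,0,0,-0.12,55],
    [0,0,0,0,0,-0.12,55],
  ],
)

```text
time: 21.83
position: [0.5838, 0.3063, 0.2079]
tcp_rot: [0.819, 3.033, 0.0]
wrist_force: [-1.0, -0.3, -0.8]
opening: 0.551
finger_force: 0.0
```

```bash
python3 - <<'E'
from h import *
st()
c=get_calibration("wrist");p,d=camera("wrist");cv2.imwrite("pics/w3.png",p[:,:,::-1])
X=cloud(d,c);r=np.hypot(X[...,0]-.583,X[...,1]-.3055)
k=(d>0)&(X[...,2]>.094)&(X[...,2]<.118)&(r<.035)
print(k.sum(),np.percentile(X[k][:,2],[50,90]),cv2.minAreaRect((X[k][:,:2]*1000).astype(np.float32)))
for n,(X,d) in {"wrist":(X,d)}.items():
    q=X[...,:2]-FO;a=q@[np.cos(YAW),np.sin(YAW)];b=q@[-np.sin(YAW),np.cos(YAW)]
    k=(d>0)&(X[...,2]>.026)&(X[...,2]<.04)&(abs(b)<.012)&(a<-.02)&(a>-.11);print("tube end",k.sum(),a[k].min() if k.any() else 0)
E
```

```text
21.83 p [583.8 306.3 207.9] yaw 1.0431 F [-1.  -0.3 -0.8] M [ 0.057 -0.154  0.009] op 48.5 ff 0.0 j6 -0.74
748 [0.10671323 0.10789926] ((582.9036254882812, 305.7814636230469), (11.782164573669434, 42.995765686035156), 59.896156311035156)
tube end 878 -0.05967039193897557
```

View pics/w3.png

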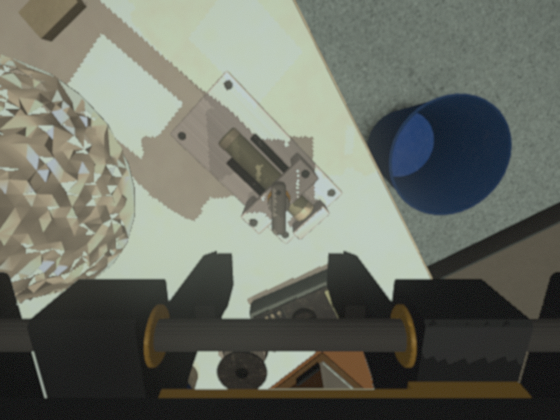

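The last picture shows the bar free at (281,205) and the tube still home at -59.7 mm. The bar's net turn is -0.557 rad, matching the hand's -0.559, so it did not slip in the grip. Handing in.

```bash
python3 -c "
from bench import *
print(job_done())"
```

```text
the job is handed in; nothing more can be done
None
```

I've handed the job in. The resistor is home against the end stop; the thumbscrew bottomed at an estimated 35–40 N and is backed off a quarter turn, about 3.4 mm clear of the tube by my estimate. The arm hit nothing on the way and the run took about 22 s; the hand-in gave no verdict.

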